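# Start and tighten a threaded socket cap, then swing the retainer over it

### The arm

A 6-joint arm with a two-finger parallel gripper is mounted at the origin on the work surface. World frame = base frame: x ahead of the robot, y to its left, z up, the work surface at z = 0. Lengths are in mm, angles in rad, forces in N, time in s.
With the tool pointing down it reaches from about 300 to 750 mm from the base axis. Payload 8.5 kg.
Tool frame: the origin (TCP) lies where the fingers leave the gripper's body, on its centre line; the fingertips stand 73 mm ahead of it and the grasp point (between the pads) lies 54 mm ahead of it; y points along the fingers, z is the direction in which the jaws open and shut, and the axes are right-handed (so a half turn about y gives the same grasp; the last joint's range is limited). The gripper opens to 85 mm and grips with 20 to 120 N. Pads are 22 mm wide; open, the fingers measure 114 mm over their backs; the gripper's body (76 mm by 85 mm) begins 54 mm behind the grasp point. The pads swing forward as they close: fully open they stand 13 mm farther back than shut.
Start: joints at [0.923, 0.381, 1.297, -0, 1.464, -0.215], TCP at [230.667, 499.273, 303.922] pointing down, gripper open.
Joint ranges: [-3.11, 3.11], [-0.89, 2.33], [0.22, 2.48], [-1.42, 4.56], [0.17, 2.85], [-2.88, 2.88]. Speed limits (rad/s): [2.39, 2.39, 3.14, 3.14, 3.14, 3.14].

### API

Orientations are given as a unit quaternion [x, y, z, w].
In Python, from plant import arm, optics gives the robot as it stands.
- The arm moves only by the tool drive_tool, never from a script. Its argument "rows" is text: rows parted by semicolons, each of 7 numbers parted by spaces: the finger opening in mm, from 0 to 85.4, then the shift along the world's x, y, z in mm, then the turn, a rotation vector about the world's x, y, z in rad. In form: hand x y z wx wy wz; .... A call has 1 to 8 rows; each row is the pose to reach, as a shift and turn from the pose commanded when the call began; what a row does not reach only later rows make up. A row lasts 1/8 s, in which the tool goes at most 62.5 mm and 10.7 degrees, less where a joint would pass 70% of its speed; a pose out of reach is approached as far as the arm can. A call with a gripper value outside its range is refused whole. The fingers move at their own pace and stop on an object; "newtons" is the grip in N (left out, the last holds). Time passes only in rows, so rows that repeat a pose let the fingers close. It gives the time, the measured TCP pose, the force and the opening at its end, in the units of the state.
- arm.read_state(): the state, without advancing time (a new reading comes with each control period).
- optics.grab_frame(name): name is "scene" or "side" or "wrist"; returns the picture (420x560x3 uint8, red, green, blue); there is no depth.
- optics.get_calibration(name): a dict with "mtx" (3x3 intrinsics, pixels), "R" (3x3) and "t" (3): a world point X has camera coordinates R X + t. Camera axes: x right, y down, z forward; pixel columns grow to the right and rows downward; lengths in mm; the calibration is good to about 2 mm. A picture is of the moment at which its call begins: read the wrist's pose just before it. get_calibration takes no time and is no camera call; for the wrist camera it gives the pose at the moment of the call.
- arm.job_done(): hands the job in, once; it reports no verdict.
The state is a dict: "t": time; "joint_pos": joint angles; "joint_velocities": joint speeds; "joint_torque": joint torques, N m; "position": TCP position; "tcp_rot": TCP orientation; "wrist_force": force on the tool from outside, world axes, zero at the start; "moment": the same for the moment, N m; "opening": finger opening in mm.
Only numpy, scipy, OpenCV 4.12 (cv2) and the standard library are available. Lean on these libraries where they do the work, as an engineer would, in place of code of your own. Each camera call takes 0.05 s, during which the arm holds its last target.

### The job

The dark grey winged cap sits loose on the stand's threaded neck. Without lifting it off or forcing it, find the thread start by turning it backward (counter-clockwise from above) until it drops a little, then turn it forward until it is fully home against its stop. Then swing the steel retainer arm over the cap as far as it goes, and leave the other things on the bench where they are.

Things in the scene. Friction and masses are not known exactly. Their poses are not given: they have to be found in the camera images.
- stand: Aluminium module stand fixed to the bench: top plate 150 x 220 mm (x, y) on four legs, its top 100 mm above the bench; origin under its centre. The retainer's pivot post stands on it, 80 mm from seat along +y (radius 7 mm, 65 mm tall).
- seat (a point): Point on the stand's top plate on the axis of the brass threaded neck; axes as the stand's: z up, +y towards the retainer's post. The neck (flange 68 mm across, 4 mm thick; the rest hidden under the cap) has three equal thread starts, 120 degrees apart; where they are is not shown and differs each time.
- neck: Round brass neck under the cap, on the stand; origin at seat, its upright axis is the cap's turning axis; 30 mm tall. Its stops are firm: turning on hard against them (beyond some 5 N m) forces the thread.
- cap_bar (a point): Centre of the dark grey cap's upright wing bar: 90 mm long (point x), 12 mm thick (y), 26 mm tall (z), so the cap's flat top is 13 mm below it. The bar's ends stand 12 mm out past the skirt. Height above seat: 64.5 mm while the cap rests unengaged on the thread tops, as at the start; 56 mm when it has dropped into a thread start; 50 mm when fully home.
- cap: The same loose cap (0.14 to 0.24 kg); origin at its skirt's lower rim, 44 mm below cap_bar; skirt 65 mm across, 31 mm tall. From the start, 10 to 60 degrees backward make it drop, by its own weight: leave it free to sink (a stop follows within 20 degrees; forward first only meets a stop). Then 60 to 85 degrees clockwise to its stop, sinking 6 mm. Turns easily (0.2 N m); 1 mm side play.
- retainer (a joint): Angle of the retainer arm, rad: 0 = closed at its stop, arm over the cap's centre; grows as it opens, to 1.9. Open, it points from its post to the stand's -x side (the robot's); closing turns it counter-clockwise from above. Stiff (0.06 N m), stays where left. It passes 3 mm above the bar of a cap fully home; a cap not home blocks it.
- retainer_pin (a point): Middle of the upright steel pin on the retainer arm, 90 mm from the pivot: 12 mm across, standing 36 mm above the arm (18 mm above and below this point). The arm: flat steel bar 16 mm wide, 8 mm thick, 98 mm long from the pivot, underside 66 mm above the stand's plate. The point's -y axis points from pivot to pin.
- tape_mid (a point): Centre of a yellow roll of tape lying on the bench, 90 mm across, 24 mm tall. Bystander.
- grease_mid (a point): Centre of a white jar with a steel lid, 56 mm across, 75 mm tall, on the bench. Bystander.
- puck_mid (a point): Centre of a plain steel puck, 40 mm across, 30 mm tall, on the bench. Bystander.
Not all that is in view belongs to the job. Leave any purple or yellow look-alike of the cap alone.

How it is judged:
By the outcome, as a careful person would: the job done as asked, in the order asked, and still so for the second after the job is handed in, with the robot touching nothing.
It also fails if it takes over 72 s, if anything falls off the work surface, if the arm or the gripper's body presses on something with over 40 N, if the wrist force passes 120 N, or if a joint passes its speed limit or range.

## Working session

There is one attempt and no reset: what is moved stays moved. The work goes in short steps, Python scripts to look and compute and a tool call to move; the robot and the scene stay as the last step left them, time stands still between calls to the robot, and variables do not carry over. Pictures are saved under pics/ and viewed, and the job is handed in when it is done.

Besides the shell and the picture viewer there is one more tool, called after "Request:" as name(argument=value, ...) on one line, values as JSON. drive_tool: Moves the arm, as the interface text tells. Its arguments: {"type":"object","properties":{"rows":{"type":"string"},"newtons":{"type":"number"}},"required":["rows"]}

```bash
mkdir -p pics; ls; python3 - <<'E'
from plant import arm, optics
import cv2
s=arm.read_state(); print({k:s[k] for k in s if k in('t','position','tcp_rot','opening','wrist_force')})
for n in('scene','side','wrist'):
    im=optics.grab_frame(n); cv2.imwrite(f'pics/{n}0.png',im[:,:,::-1])
    c=optics.get_calibration(n); print(n,c)
E
```

```text
pics
{'t': 0.0, 'position': array([230.56635263, 499.12628769, 303.28077312]), 'tcp_rot': array([ 0.69110725, -0.15208199,  0.15160237, -0.69011488]), 'wrist_force': array([ 0.62951508, -0.00503609,  0.10545264]), 'opening': 85.19139590435836}
scene {'mtx': array([[447.55194487,   0.        , 274.72342324],
       [  0.        , 447.55194487, 205.53393501],
       [  0.        ,   0.        ,   1.        ]]), 'R': array([[-0.71266333,  0.70147999,  0.00606677],
       [ 0.53157201,  0.54564947, -0.64784092],
       [-0.45775777, -0.45846754, -0.76175149]]), 't': array([ 395.26154898, -210.30726113, 1377.11570583])}
side {'mtx': array([[412.17890722,   0.        , 284.93651272],
       [  0.        , 412.17890722, 210.76275664],
       [  0.        ,   0.        ,   1.        ]]), 'R': array([[-0.99311865, -0.11541225, -0.01988368],
       [-0.06823049,  0.70818836, -0.7027189 ],
       [ 0.09518376, -0.69652657, -0.7111897 ]]), 't': array([ 533.56855052,  132.74644566, 1041.09371652])}
wrist {'mtx': array([[378.11166281,   0.        , 281.21018241],
       [  0.        , 378.11166281, 211.12072388],
       [  0.        ,   0.        ,   1.        ]]), 'R': array([[ 0.41892973,  0.90801749, -0.0014528 ],
       [ 0.86694865, -0.39950514,  0.29798604],
       [ 0.26999614, -0.12609472, -0.95456912]]), 't': array([-550.62172606,  -38.3645429 ,  378.94793809])}
```

View pics/scene0.png

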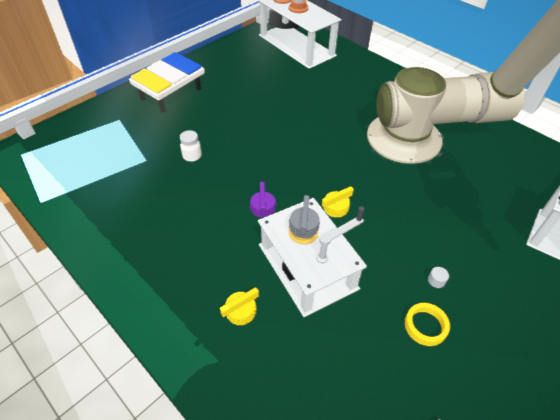

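View pics/side0.png

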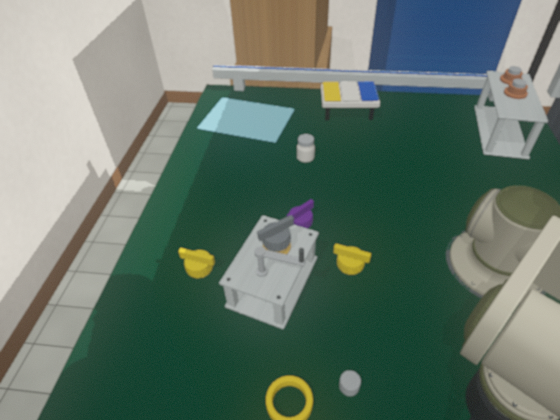

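View pics/wrist0.png

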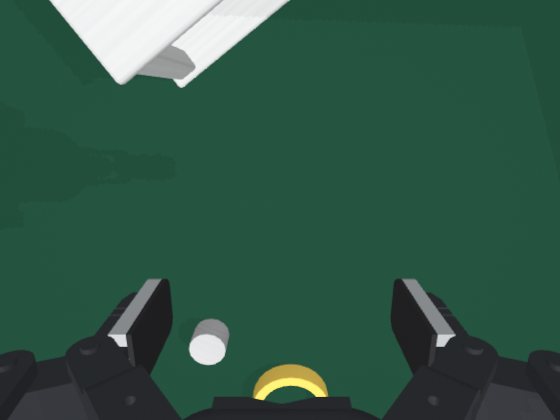

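The dark grey cap is on the stand at scene (304,222) and side (277,237). The look-alikes are purple at scene (263,204) and yellow at (337,204) and (240,308). Only the grey one sits on the stand's brass neck. I'll confirm that in enlarged crops.

```bash
python3 - <<'E'
import cv2,numpy as np
a=cv2.imread('pics/scene0.png')[180:320,240:380]; b=cv2.imread('pics/side0.png')[200:330,200:330]
a=cv2.resize(a,(560,560),interpolation=cv2.INTER_CUBIC); b=cv2.resize(b,(560,560),interpolation=cv2.INTER_CUBIC)
cv2.imwrite('pics/cropA.png',a);cv2.imwrite('pics/cropB.png',b)
E
```

```text
(no output)
```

View pics/cropA.png

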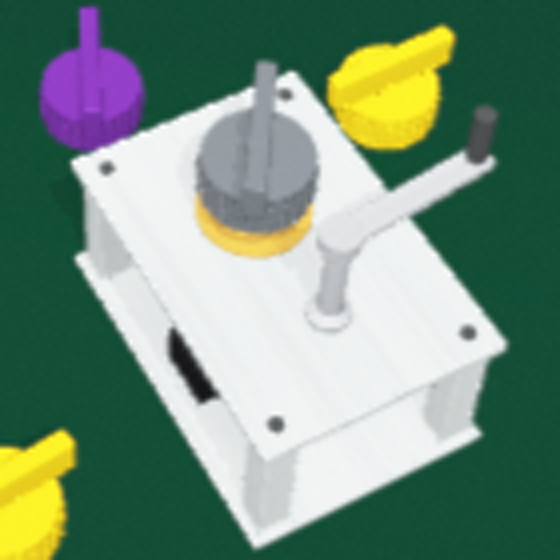

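View pics/cropB.png

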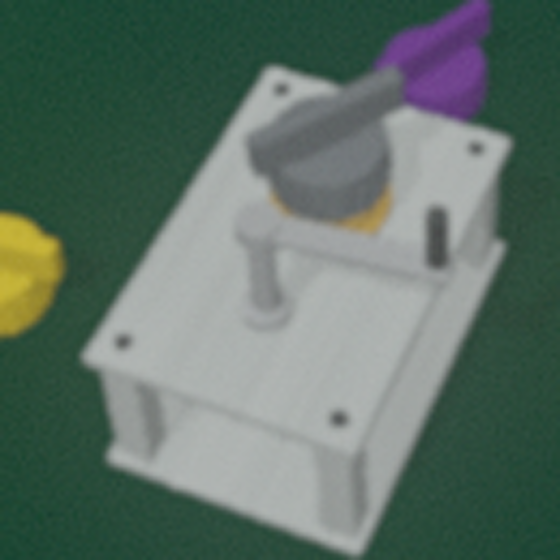

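```bash
cat > h.py <<'E'
import numpy as np
from plant import arm,optics
def proj(n,X,c=None):
    c=c or optics.get_calibration(n); X=np.atleast_2d(X); p=X@c['R'].T+c['t']; p=p@c['mtx'].T; return p[:,:2]/p[:,2:]
def back(n,uv,z,c=None):
    c=c or optics.get_calibration(n); out=[]
    for q in np.atleast_2d(uv):
        d=c['R'].T@np.linalg.inv(c['mtx'])@np.array([q[0],q[1],1]); o=-c['R'].T@c['t']; out.append((o+d*(z-o[2])/d[2]))
    return np.array(out)
E
python3 - <<'E'
from h import *
A=lambda p:np.array(p)/4.+[240,180]
B=lambda p:np.array(p)/(560/130)+[200,200]
np.set_printoptions(precision=1,suppress=True)
print('corners scene',back('scene',A([(72,163),(295,72),(507,345),(268,455)]),100)[:,:2].tolist())
print('corners side',back('side',B([(270,68),(512,138),(360,450),(85,355)]),100)[:,:2])
print('postbase sc',back('scene',A([(328,316)]),100), 'side',back('side',B([(266,314)]),100))
print('armpivot top z174 sc',back('scene',A([(342,232)]),174), 'side',back('side',B([(262,222)]),174))
print('bar top ends z177.5 sc',back('scene',A([(266,64),(252,186)]),177.5)); print('side',back('side',B([(392,73),(256,142)]),177.5))
print('pin top z202', back('scene',A([(486,111)]),202+0), back('side',B([(437,210)]),202))
E
```

```text
corners scene [[596.9173265007369, -12.959060180243114], [452.68487087350104, 29.828008591780247], [515.5311261208806, 239.40856877354744], [655.2575643597436, 195.0862094760676]]
corners side [[593.1 -13.3]
 [449.7  27.5]
 [510.8 235.3]
 [655.4 195. ]]
postbase sc [[570.1 160.4 100. ]] side [[568.3 160.7 100. ]]
armpivot top z174 sc [[568.2 159.6 174. ]] side [[565.9 159.8 174. ]]
bar top ends z177.5 sc [[514.4  56.8 177.5]
 [581.5 109.1 177.5]]
side [[513.3  57.7 177.5]
 [576.3 112.  177.5]]
pin top z202 [[473.6 172.3 202. ]] [[480.5 166.9 202. ]]
```

```bash
python3 - <<'E'
from h import *
from scipy.spatial.transform import Rotation as R
s=arm.read_state(); M=R.from_quat(s['tcp_rot']).as_matrix(); print(M.round(3)); 
za=np.degrees(np.arctan2(M[1,2],M[0,2])); print('z axis deg',za,'need 129 or -51 (bar 39)', s['joint_pos'].round(3))
E
```

```text
[[ 0.908 -0.001  0.419]
 [-0.419 -0.001  0.908]
 [-0.    -1.    -0.001]]
z axis deg 65.20292220484482 need 129 or -51 (bar 39) [ 0.923  0.381  1.298  0.     1.464 -0.215]
```

Request:
drive_tool(rows="50 316 -415 0 0 0 -2.03; 50 316 -415 0 0 0 -2.03; 50 316 -415 0 0 0 -2.03; 50 316 -415 0 0 0 -2.03; 50 316 -415 0 0 0 -2.03; 50 316 -415 0 0 0 -2.03; 50 316 -415 0 0 0 -2.03; 50 316 -415 0 0 0 -2.03", newtons=30)

```text
t: 1.15
position: [534.5, 99.6, 303.8]
tcp_rot: [-0.4, 0.583, -0.583, 0.4]
wrist_force: [-0.2, 0.8, -0.1]
opening: 50.1
```

Request:
drive_tool(rows="50 0 0 0 0 0 0; 50 0 0 0 0 0 0")

```text
t: 1.4
position: [533.3, 101.6, 303.6]
tcp_rot: [-0.402, 0.582, -0.581, 0.402]
wrist_force: [-0.8, 0.1, 0.9]
opening: 50.3
```

```bash
python3 - <<'E'
from h import *
import cv2
from scipy.spatial.transform import Rotation as R
s=arm.read_state(); M=R.from_quat(s['tcp_rot']).as_matrix()
print(s['t'],s['position'],np.degrees(np.arctan2(M[1,2],M[0,2])),M[:,1],s['joint_pos'])
cv2.imwrite('pics/w1.png',optics.grab_frame('wrist')[:,:,::-1])
np.save('w1.npy',optics.get_calibration('wrist'),allow_pickle=True)
for z in (177.5,):
  print(proj('wrist',[[546.5,84,z],[546.5+35,84+28.3,z],[546.5-35,84-28.3,z],[546.5,84,151.5]]))
E
```

```text
1.4 [533.30250117 101.59679284 303.58675861] -20.70893170852279 [-1.02785253e-03  2.84431272e-04 -9.99999431e-01] [-2.99983290e-02  3.68682273e-01  1.31725979e+00  2.55133320e-04
  1.45668652e+00  3.31411481e-01]
[[315.47481929 259.58124208]
 [360.22473794 192.88254202]
 [275.35703593 319.37585356]
 [311.95009938 242.17199706]]
```

View pics/w1.png

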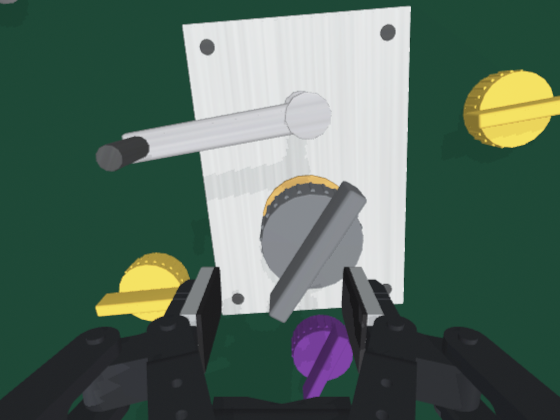

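```bash
python3 - <<'E'
import cv2
a=cv2.imread('pics/w1.png')[165:330,240:390]
cv2.imwrite('pics/w1c.png',cv2.resize(a,(545,600),interpolation=cv2.INTER_CUBIC))
E
```

```text
(no output)
```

View pics/w1c.png

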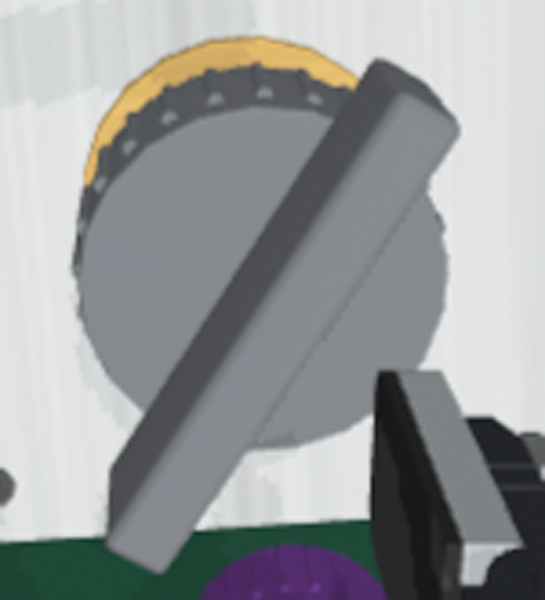

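```bash
python3 - <<'E'
from h import *
A=lambda p:np.array(p)/(600/165)+[240,165]
c=np.load('w1.npy',allow_pickle=True).item()
P=back('wrist',A([(402,95),(458,130),(163,572),(108,545)]),177.5,c)[:,:2]
print(P,P.mean(0)); d=(P[0]+P[1]-P[2]-P[3])/2; print(np.hypot(*d),np.degrees(np.arctan2(d[1],d[0])))
# flange/ cap-top circle (left,right,bottom) 
print(back('wrist',A([(82,270),(447,270),(265,449),(265,108)]),151.5,c)[:,:2])
print(back('wrist',[[98,157],[109,159]],210,c), back('wrist',[[317,117],[307,115]],174,c))
E
```

```text
[[576.96628335 115.03587546]
 [583.09382117 107.0476502 ]
 [516.06706067  51.8426154 ]
 [509.45848013  59.74259798]] [546.39641133  83.41718476]
87.04801240463848 39.397552464097586
[[518.12368586  96.77055483]
 [577.09138636  74.61179711]
 [536.31984756  52.97615971]
 [557.19739761 112.97027064]]
[[476.69444372 177.86025208 210.        ]
 [480.72679184 175.41681159 210.        ]] [[572.97204018 157.2801246  174.        ]
 [568.52172494 160.0139903  174.        ]]
```

Request:
drive_tool(rows="50 13 -18 0 0 0 -0.18; 50 13 -18 0 0 0 -0.36; 50 13 -18 -20 0 0 -0.522; 50 13 -18 -45 0 0 -0.522; 50 13 -18 -65 0 0 -0.522; 50 13 -18 -75 0 0 -0.522; 50 13 -18 -75 0 0 -0.522; 30 13 -18 -75 0 0 -0.522")

```text
t: 2.45
position: [546.7, 83.8, 229.8]
tcp_rot: [0.238, -0.666, 0.666, -0.239]
wrist_force: [0.1, 0.7, -0.1]
opening: 33.3
```

```bash
cat > look.py <<'E'
from h import *
import cv2,sys
from scipy.spatial.transform import Rotation as R
def look(tag,cams=('wrist',)):
    s=arm.read_state(); M=R.from_quat(s['tcp_rot']).as_matrix()
    print(round(s['t'],2),s['position'].round(2),'jaw',np.degrees(np.arctan2(M[1,2],M[0,2])).round(2),'F',s['wrist_force'].round(1),'M',np.array(s['moment']).round(2),'op',round(s['opening'],2),'q6',s['joint_pos'][5].round(2))
    ims=[]
    for c in cams:
        im=optics.grab_frame(c)[:,:,::-1]
        if c=='scene': im=cv2.resize(im[170:290,240:400],(560,420),interpolation=cv2.INTER_CUBIC)
        if c=='side': im=cv2.resize(im[190:310,200:360],(560,420),interpolation=cv2.INTER_CUBIC)
        ims.append(im)
    o=np.hstack(ims)
    if o.shape[1]>800: o=cv2.resize(o,(800,int(420*800/o.shape[1])))
    cv2.imwrite(f'pics/{tag}.png',o)
if len(sys.argv)>1: look(sys.argv[1],sys.argv[2:] or ('wrist',))
E
python3 look.py a1 wrist side
```

```text
2.45 [546.73  83.76 229.81] jaw -50.61 F [ 0.1  0.7 -0.1] M [ 0.02 -0.05 -0.06] op 33.33 q6 0.82
```

View pics/a1.png

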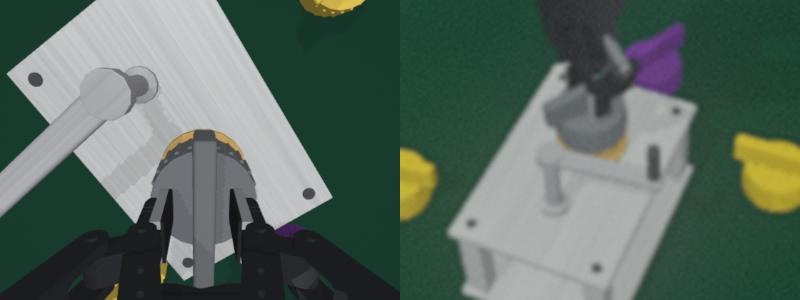

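Request:
drive_tool(rows="5 0 0 -1 0 0 0; 5 0 0 -1 0 0 0; 5 0 0 -1 0 0 0.09; 5 0 0 -1 0 0 0.18; 5 0 0 -1 0 0 0.18; 25 0 0 -1 0 0 0.18; 25 0 0 -1 0 0 0.18")

```text
t: 3.42
position: [546.4, 83.5, 227.7]
tcp_rot: [-0.297, 0.642, -0.642, 0.296]
wrist_force: [0.6, -1.1, -0.0]
opening: 25.1
```

```bash
python3 look.py a2 wrist
```

```text
3.42 [546.42  83.46 227.68] jaw -40.39 F [ 0.6 -1.1 -0. ] M [-0.02  0.02 -0.01] op 25.14 q6 0.64
```

View pics/a2.png

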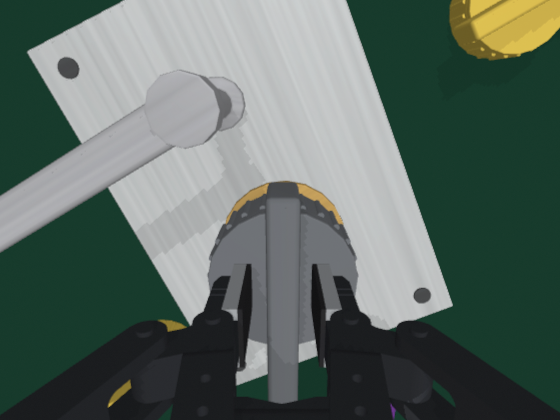

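```bash
cat >> look.py <<'E'
if 1:
    s=arm.read_state(); M=R.from_quat(s['tcp_rot']).as_matrix(); d=np.array([M[0,2],M[1,2]]); b=np.array([-d[1],d[0]])
    for z in (177.5,169,163):
        e=[np.r_[np.array([546.4,83.5])+44*b*1+6*k*d,z] for k in(-1,1)]
        print(z,proj('wrist',e).round(0).tolist())
E
python3 look.py a3 wrist
```

```text
3.48 [546.46  83.47 227.7 ] jaw -40.38 F [-0.2  0.3  0.3] M [0.02 0.02 0.04] op 25.09 q6 0.64
177.5 [[264.0, 200.0], [301.0, 200.0]]
169 [[265.0, 193.0], [300.0, 193.0]]
163 [[266.0, 189.0], [299.0, 189.0]]
```

Request:
drive_tool(rows="5 0 0 0 0 0 0; 5 0 0 0 0 0 0; 5 0 0 0 0 0 0.09; 5 0 0 0 0 0 0.17; 5 0 0 0 0 0 0.17; 25 0 0 0 0 0 0.17; 25 0 0 0 0 0 0.17")

```text
t: 4.4
position: [546.6, 83.5, 227.9]
tcp_rot: [-0.35, 0.614, -0.614, 0.35]
wrist_force: [0.0, 0.5, 0.6]
opening: 25.2
```

```bash
python3 look.py a4 wrist
```

```text
4.4 [546.56  83.46 227.91] jaw -30.65 F [0.  0.5 0.6] M [ 0.04 -0.03  0.  ] op 25.19 q6 0.47
177.5 [[264.0, 200.0], [300.0, 200.0]]
169 [[265.0, 193.0], [299.0, 193.0]]
163 [[265.0, 189.0], [298.0, 189.0]]
```

View pics/a4.png

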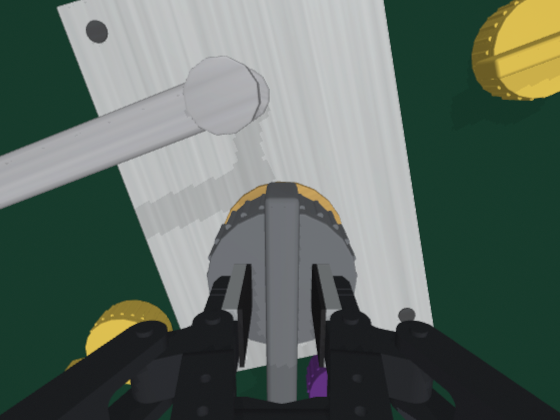

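The far end of the bar still sits at (284,183), so the cap hasn't dropped yet. I'll keep turning.

Request:
drive_tool(rows="5 0 0 0 0 0 0; 5 0 0 0 0 0 0; 5 0 0 0 0 0 0.09; 5 0 0 0 0 0 0.17; 5 0 0 0 0 0 0.17; 25 0 0 0 0 0 0.17; 25 0 0 0 0 0 0.17")

```text
t: 5.32
position: [546.6, 83.5, 227.9]
tcp_rot: [-0.401, 0.582, -0.582, 0.401]
wrist_force: [0.3, -0.5, 0.1]
opening: 24.8
```

```bash
python3 look.py a5 wrist
```

```text
5.33 [546.56  83.47 227.9 ] jaw -20.91 F [ 0.3 -0.5  0.1] M [ 0.    0.01 -0.02] op 24.84 q6 0.3
177.5 [[263.0, 200.0], [300.0, 200.0]]
169 [[264.0, 193.0], [299.0, 193.0]]
163 [[265.0, 189.0], [298.0, 189.0]]
```

View pics/a5.png

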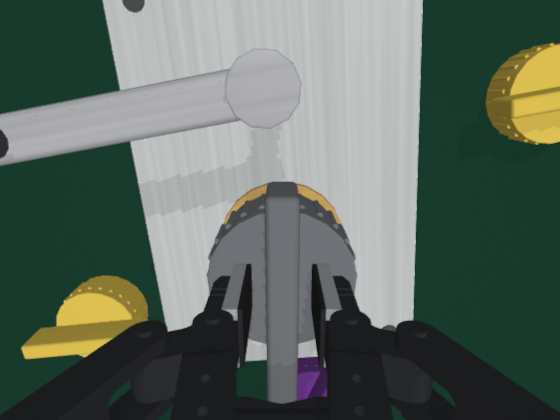

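The cap is still up after 30°, with the bar end at (284,183).

Request:
drive_tool(rows="5 0 0 0 0 0 0; 5 0 0 0 0 0 0; 5 0 0 0 0 0 0.09; 5 0 0 0 0 0 0.17; 5 0 0 0 0 0 0.17; 25 0 0 0 0 0 0.17; 25 0 0 0 0 0 0.17")

```text
t: 6.25
position: [546.6, 83.5, 228.1]
tcp_rot: [0.449, -0.546, 0.546, -0.449]
wrist_force: [0.6, -0.0, -0.4]
opening: 24.8
```

```bash
python3 look.py a6 wrist
```

```text
6.25 [546.65  83.47 228.09] jaw -11.17 F [ 0.6 -0.  -0.4] M [ 0.02 -0.01 -0.05] op 24.78 q6 0.13
177.5 [[262.0, 200.0], [299.0, 200.0]]
169 [[263.0, 193.0], [298.0, 193.0]]
163 [[264.0, 189.0], [297.0, 189.0]]
```

View pics/a6.png

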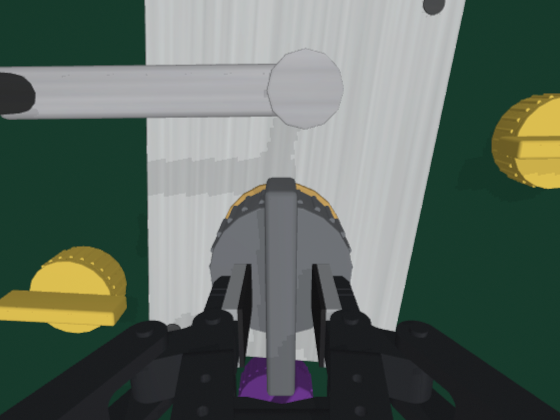

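The bar end has moved to (280,178), the bar looks narrower, and the skirt edge went from row 345 to 332. The cap has dropped into a thread start. I'll lower the tool and turn forward.

Request:
drive_tool(rows="25 0 0 -9 0 0 0; 5 0 0 -9 0 0 0; 5 0 0 -9 0 0 0; 5 0 0 -9.7 0 0 -0.15; 5 0 0 -10.4 0 0 -0.3; 5 0 0 -11.1 0 0 -0.45; 5 0 0 -11.8 0 0 -0.6; 5 0 0 -11.8 0 0 -0.6", newtons=40)

```text
t: 7.3
position: [546.6, 83.4, 216.1]
tcp_rot: [0.268, -0.654, 0.654, -0.268]
wrist_force: [0.1, 0.1, -2.0]
opening: 10.9
```

```bash
python3 look.py b1 wrist side
```

```text
7.3 [546.63  83.41 216.06] jaw -45.42 F [ 0.1  0.1 -2. ] M [-0.04 -0.11 -0.03] op 10.93 q6 0.73
177.5 [[263.0, 210.0], [303.0, 210.0]]
169 [[264.0, 202.0], [301.0, 202.0]]
163 [[265.0, 197.0], [301.0, 197.0]]
```

View pics/b1.png

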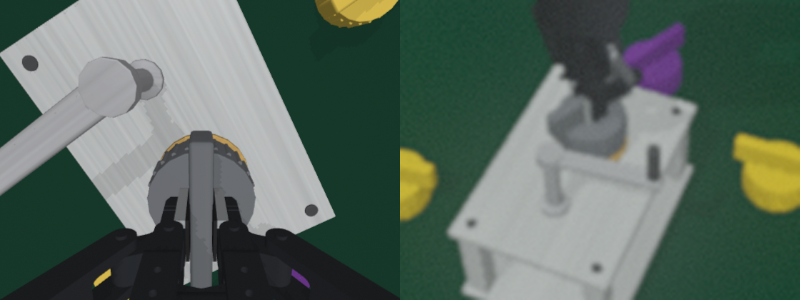

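Request:
drive_tool(rows="5 0 0 -0.5 0 0 -0.1; 5 0 0 -1 0 0 -0.2; 5 0 0 -1.5 0 0 -0.3; 5 0 0 -2 0 0 -0.4; 5 0 0 -2 0 0 -0.4")

```text
t: 8.02
position: [546.9, 83.1, 214.3]
tcp_rot: [0.133, -0.694, 0.695, -0.134]
wrist_force: [2.5, -2.2, -2.8]
opening: 11.1
```

```bash
python3 look.py b2 wrist side
```

```text
8.03 [546.92  83.15 214.32] jaw -68.26 F [ 2.5 -2.2 -2.8] M [-0.54 -0.41  0.05] op 11.09 q6 1.13
177.5 [[262.0, 212.0], [303.0, 212.0]]
169 [[264.0, 204.0], [302.0, 204.0]]
163 [[264.0, 199.0], [301.0, 199.0]]
```

View pics/b2.png

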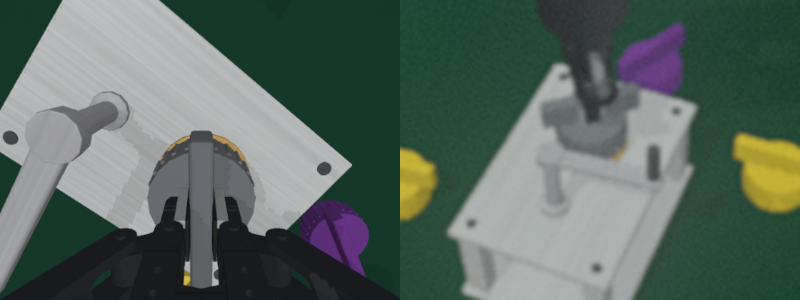

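Request:
drive_tool(rows="5 0 0 -0.4 0 0 -0.08; 5 0 0 -0.8 0 0 -0.16; 5 0 0 -0.8 0 0 -0.16")

```text
t: 8.5
position: [547.0, 83.2, 213.6]
tcp_rot: [0.077, -0.703, 0.703, -0.078]
wrist_force: [3.5, -3.1, -1.5]
opening: 11.4
```

```bash
python3 look.py b3 wrist side
```

```text
8.5 [546.97  83.15 213.56] jaw -77.44 F [ 3.5 -3.1 -1.5] M [-0.75 -0.71 -0.05] op 11.36 q6 1.29
177.5 [[263.0, 213.0], [304.0, 213.0]]
169 [[264.0, 204.0], [302.0, 204.0]]
163 [[265.0, 199.0], [301.0, 199.0]]
```

View pics/b3.png

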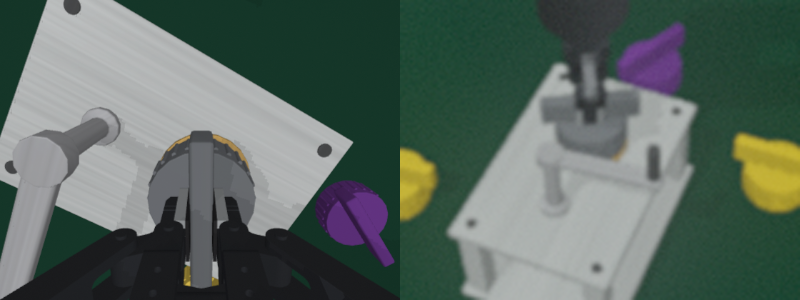

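Request:
drive_tool(rows="5 0 0 -0.4 0 0 -0.07; 5 0 0 -0.6 0 0 -0.14; 5 0 0 -0.6 0 0 -0.14")

```text
t: 8.98
position: [547.4, 82.9, 213.4]
tcp_rot: [0.028, -0.706, 0.707, -0.03]
wrist_force: [5.0, -5.8, -0.3]
opening: 11.1
```

```bash
python3 look.py b4 wrist side
```

```text
8.97 [547.38  82.9  213.35] jaw -85.37 F [ 5.  -5.8 -0.3] M [-1.09 -0.95  0.78] op 11.08 q6 1.43
177.5 [[262.0, 214.0], [303.0, 214.0]]
169 [[263.0, 206.0], [301.0, 206.0]]
163 [[264.0, 200.0], [300.0, 200.0]]
```

View pics/b4.png

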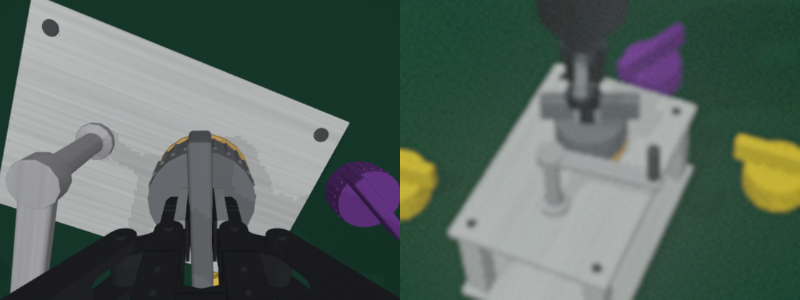

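Request:
drive_tool(rows="25 0 0 0 0 0 0; 25 0 0 0 0 0 0; 25 0 0 0 0 0 0")

```text
t: 9.45
position: [546.3, 83.7, 212.7]
tcp_rot: [-0.028, 0.707, -0.706, 0.027]
wrist_force: [0.2, 0.4, -0.1]
opening: 24.6
```

```bash
python3 look.py b5 wrist
```

```text
9.45 [546.32  83.71 212.65] jaw -85.55 F [ 0.2  0.4 -0.1] M [ 0.04  0.   -0.06] op 24.63 q6 1.43
177.5 [[265.0, 211.0], [306.0, 211.0]]
169 [[266.0, 203.0], [305.0, 203.0]]
163 [[267.0, 198.0], [304.0, 198.0]]
```

View pics/b5.png

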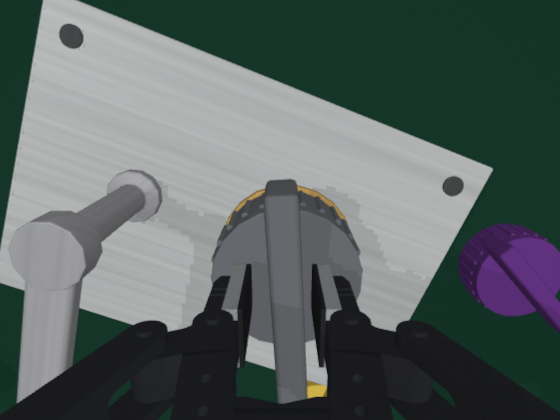

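The bar now lags the jaws by about 2°, and Mz reached 0.78 N m, so it's probably on the stop. I'll regrip and confirm with a gentle torque check.

Request:
drive_tool(rows="5 0 0 0 0 0 0; 5 0 0 0 0 0 0; 5 0 0 0 0 0 -0.05; 5 0 0 0 0 0 -0.05")

```text
t: 10.0
position: [546.7, 82.9, 212.5]
tcp_rot: [0.01, -0.706, 0.708, -0.01]
wrist_force: [0.8, -5.9, -2.1]
opening: 11.1
```

```bash
python3 look.py b6 wrist
```

```text
10.0 [546.7   82.94 212.54] jaw -88.41 F [ 0.8 -5.9 -2.1] M [-0.82 -0.33  0.88] op 11.14 q6 1.48
177.5 [[262.0, 212.0], [304.0, 212.0]]
169 [[263.0, 204.0], [302.0, 204.0]]
163 [[264.0, 199.0], [301.0, 199.0]]
```

Request:
drive_tool(rows="5 0 0 0 0 0 -0.04; 5 0 0 0 0 0 -0.08; 5 0 0 0 0 0 -0.08", newtons=60)

```text
t: 10.42
position: [546.8, 82.8, 212.6]
tcp_rot: [-0.018, -0.706, 0.708, 0.018]
wrist_force: [2.5, -6.2, -1.6]
opening: 11.2
```

```bash
python3 look.py b7 wrist
```

```text
10.43 [546.78  82.78 212.63] jaw -92.87 F [ 2.5 -6.2 -1.6] M [-1.13 -0.26  1.96] op 11.16 q6 1.56
177.5 [[262.0, 212.0], [303.0, 212.0]]
169 [[263.0, 204.0], [302.0, 204.0]]
163 [[264.0, 199.0], [301.0, 199.0]]
```

View pics/b7.png

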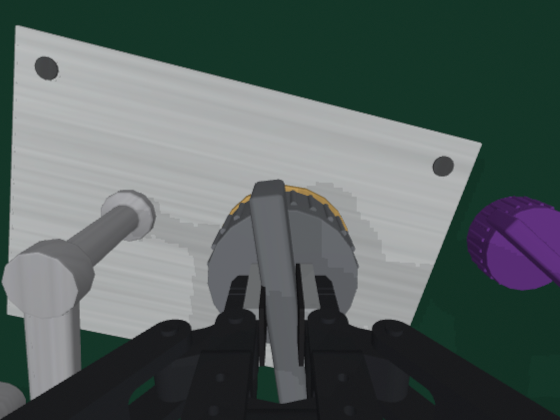

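At 1.96 N m the jaws slip past a stationary bar, which lags by about 8°. The cap is firmly on its stop. I'll release, rise and check the height.

Request:
drive_tool(rows="30 0 0 0 0 0 0; 30 0 0 0 0 0 0; 40 0 0 10 0 0 0; 40 0 0 50 0 0 0; 40 0 0 88 0 0 0; 10 -60 0 88 0 0 0; 0 -110 0 88 0 0 0; 0 -110 0 88 0 0 0", newtons=40)

```text
t: 11.48
position: [433.9, 83.9, 301.9]
tcp_rot: [0.019, 0.707, -0.707, -0.019]
wrist_force: [1.0, -0.2, 0.7]
opening: -0.1
```

```bash
python3 look.py c1 wrist side; python3 - <<'E'
import cv2
from plant import optics
for n,(r,c) in {'scene':(175,240),'side':(195,205)}.items():
    im=optics.grab_frame(n)[:,:,::-1]; cv2.imwrite(f'pics/c1{n}.png',cv2.resize(im[r:r+130,c:c+130],(585,585),interpolation=cv2.INTER_CUBIC))
E
```

```text
11.47 [433.89  83.92 301.85] jaw -93.03 F [ 1.  -0.2  0.7] M [ 0.   -0.03 -0.02] op -0.09 q6 1.55
177.5 [[256.0, -95.0], [284.0, -95.0]]
169 [[258.0, -86.0], [284.0, -86.0]]
163 [[258.0, -80.0], [284.0, -80.0]]
```

View pics/c1.png

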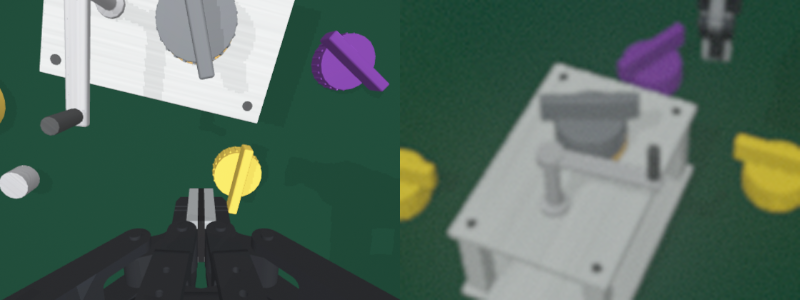

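View pics/c1scene.png

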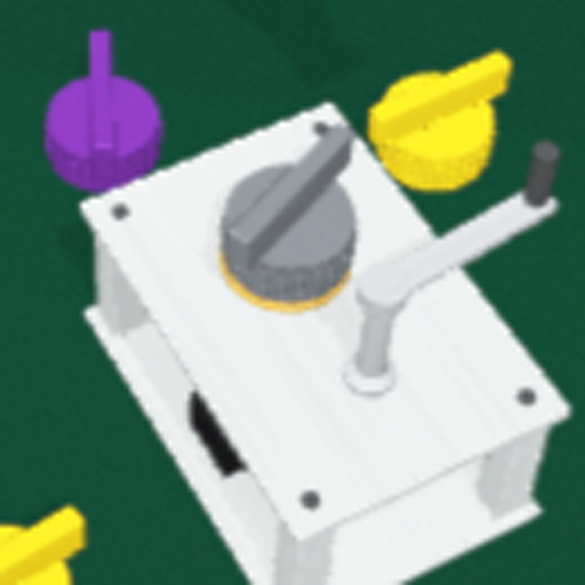

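View pics/c1side.png

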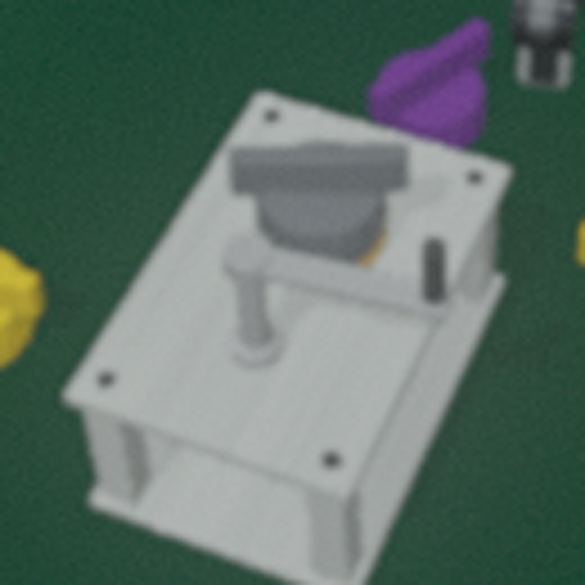

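```bash
python3 - <<'E'
from h import *
import cv2
def tri(a,b):
    P=[]
    for n in('scene','side'):
        c=optics.get_calibration(n); P.append(c['mtx']@np.c_[c['R'],c['t']])
    x=cv2.triangulatePoints(P[0],P[1],np.array(a,float)/4.5+[240,175],np.array(b,float)/4.5+[205,195]).ravel(); return (x[:3]/x[3]).round(1)
print('bar mid',tri((294,186),(320,151)))
print('bar e1',tri((344,131),(407,150)),'e2',tri((241,240),(233,153)))
print('pin top',tri((546,148),(434,243)))
print('pivot top',tri((381,288),(245,252)))
for z in(163,169,177.5): print(z,(proj('scene',[[546.4,83.5,z]])-[240,175])*4.5,(proj('side',[[546.4,83.5,z]])-[205,195])*4.5)
E
```

```text
bar mid [545.4  82.8 159.7]
bar e1 [502.3  76.6 159.1] e2 [588.   88.6 160.6]
pin top [480.1 175.2 210.3]
pivot top [569.6 158.5 172.2]
163 [[292.86264329 179.38694063]] [[315.41492894 151.77497907]]
169 [[293.58940404 171.43201799]] [[314.9663767  143.60284005]]
177.5 [[294.63090839 160.03199859]] [[314.32371644 131.89426182]]
```

Triangulation puts the bar top at about z=160, where home is 163 and merely dropped is 169. So the cap is home. Next is the pin.

```bash
python3 - <<'E'
from h import *
s=arm.read_state(); print(s['position'])
print(back('wrist',[[67.5,176.5]],210), back('wrist',[[110,158]],174))
print(proj('wrist',[[480,175.2,210],[480,175.2,174]]))
E
```

```text
[437.51870361  83.38909796 301.0713379 ]
[[484.48983479 174.31630452 210.        ]] [[486.40332551 171.16321866 174.        ]]
[[ 67.77157729 186.73160383]
 [104.67073654 170.52641394]]
```

Request:
drive_tool(rows="40 22 45 0 0 0 -0.06; 40 44 91 0 0 0 -0.12; 40 44 91 0 0 0 -0.12; 40 44 91 -25 0 0 -0.12; 40 44 91 -25 0 0 -0.12", newtons=25)

```text
t: 12.3
position: [480.4, 173.9, 274.4]
tcp_rot: [-0.06, -0.704, 0.705, 0.063]
wrist_force: [-0.2, -0.0, 0.0]
opening: 40.0
```

```bash
python3 look.py d1 wrist
```

```text
12.3 [480.41 173.92 274.36] jaw -99.93 F [-0.2 -0.   0. ] M [-0.05  0.03  0.01] op 39.95 q6 1.86
177.5 [[472.0, -39.0], [503.0, -39.0]]
169 [[461.0, -32.0], [491.0, -32.0]]
163 [[455.0, -27.0], [483.0, -27.0]]
```

View pics/d1.png

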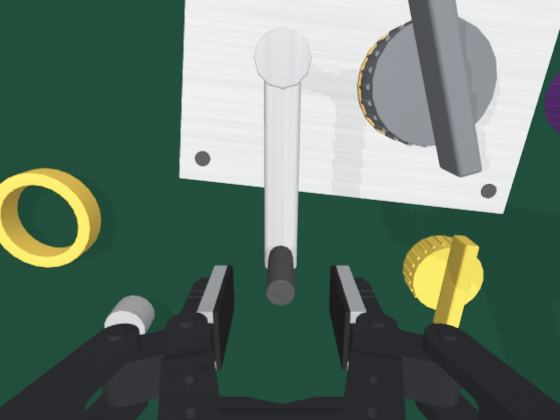

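```bash
python3 - <<'E'
from h import *
s=arm.read_state(); print(s['position'])
print(back('wrist',[[281,292]],210), back('wrist',[[281,250]],174), back('wrist',[[283,57]],174))
E
```

```text
[480.78736038 173.9649813  275.54877152]
[[481.2786109  175.05752437 210.        ]] [[483.86620276 174.59646502 174.        ]] [[569.94399544 158.68314495 174.        ]]
```

Request:
drive_tool(rows="40 1 1 -12 0 0 0; 40 1 1 -23 0 0 0; 5 1 1 -23 0 0 0; 5 1 1 -23 0 0 0; 5 1 1 -23 0 0 0")

```text
t: 12.98
position: [481.6, 175.4, 252.8]
tcp_rot: [-0.061, -0.704, 0.704, 0.061]
wrist_force: [0.6, -0.6, -2.1]
opening: 11.2
```

```bash
python3 look.py d2 wrist; python3 - <<'E'
import numpy as np
a0=np.radians(169.8)
for base in(0,40):
  for d in (10,20,30,40,45,47,50):
    a=a0+np.radians(base); b=a+np.radians(d)
    print(base,d,np.radians(d).round(3),(89.5*np.array([np.cos(b)-np.cos(a),np.sin(b)-np.sin(a)])).round(1))
E
```

```text
12.97 [481.56 175.42 252.76] jaw -99.93 F [ 0.6 -0.6 -2.1] M [-0.08 -0.06  0.01] op 11.17 q6 1.86
177.5 [[510.0, -59.0], [546.0, -59.0]]
169 [[496.0, -50.0], [530.0, -50.0]]
163 [[487.0, -44.0], [520.0, -44.0]]
0 10 0.175 [ -1.4 -15.5]
0 20 0.349 [ -0.1 -31.1]
0 30 0.524 [  3.9 -46.2]
0 40 0.698 [ 10.4 -60.3]
0 45 0.785 [ 14.6 -66.9]
0 47 0.82 [ 16.4 -69.5]
0 50 0.873 [ 19.3 -73.1]
40 10 0.175 [  8.9 -12.8]
40 20 0.349 [ 19.9 -23.9]
40 30 0.524 [ 32.6 -32.9]
40 40 0.698 [ 46.8 -39.5]
40 45 0.785 [ 54.2 -41.9]
40 47 0.82 [ 57.2 -42.7]
40 50 0.873 [ 61.8 -43.6]
```

View pics/d2.png

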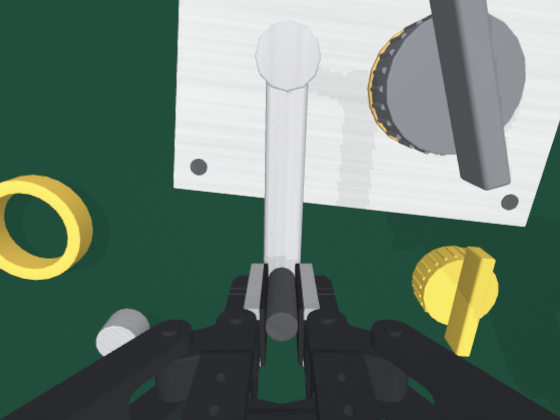

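Request:
drive_tool(rows="5 -1 -7.7 0 0 0 0.087; 5 -1.4 -15.5 0 0 0 0.175; 5 -1.1 -23.3 0 0 0 0.262; 5 -0.1 -31.1 0 0 0 0.349; 5 1.6 -38.7 0 0 0 0.436; 5 3.9 -46.2 0 0 0 0.524; 5 6.8 -53.4 0 0 0 0.611; 5 10.4 -60.3 0 0 0 0.698")

```text
t: 14.02
position: [491.1, 114.9, 252.7]
tcp_rot: [-0.185, 0.683, -0.683, 0.184]
wrist_force: [-4.6, -1.6, 1.3]
opening: 11.0
```

```bash
python3 look.py d3 wrist
```

```text
14.03 [491.12 114.91 252.71] jaw -59.75 F [-4.6 -1.6  1.3] M [-0.22  0.75  0.05] op 11.04 q6 1.04
177.5 [[416.0, 96.0], [449.0, 96.0]]
169 [[409.0, 96.0], [440.0, 96.0]]
163 [[404.0, 96.0], [434.0, 96.0]]
```

View pics/d3.png

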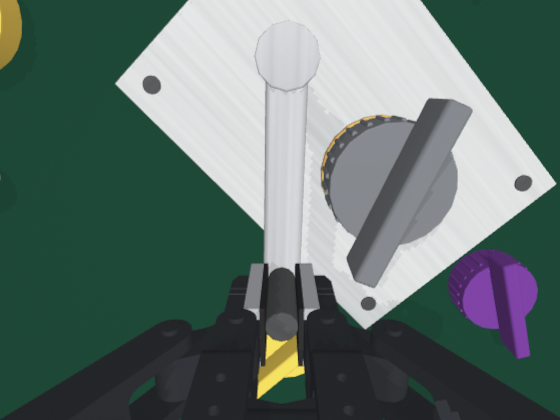

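Request:
drive_tool(rows="5 4.2 -6.6 0 0 0 0.087; 5 8.9 -12.8 0 0 0 0.175; 5 14.2 -18.6 0 0 0 0.262; 5 19.9 -23.9 0 0 0 0.349; 5 26.1 -28.7 0 0 0 0.436; 5 32.6 -32.9 0 0 0 0.524; 5 39.6 -36.5 0 0 0 0.611; 5 46.8 -39.5 0 0 0 0.698")

```text
t: 15.08
position: [538.3, 74.6, 252.8]
tcp_rot: [0.408, -0.578, 0.579, -0.405]
wrist_force: [-5.2, -5.2, -0.1]
opening: 10.7
```

```bash
python3 look.py d4 wrist side
```

```text
15.07 [538.27  74.59 252.76] jaw -19.78 F [-5.2 -5.2 -0.1] M [-0.92  0.65  0.13] op 10.68 q6 0.27
177.5 [[277.0, 154.0], [308.0, 154.0]]
169 [[277.0, 150.0], [307.0, 150.0]]
163 [[277.0, 148.0], [306.0, 148.0]]
```

View pics/d4.png

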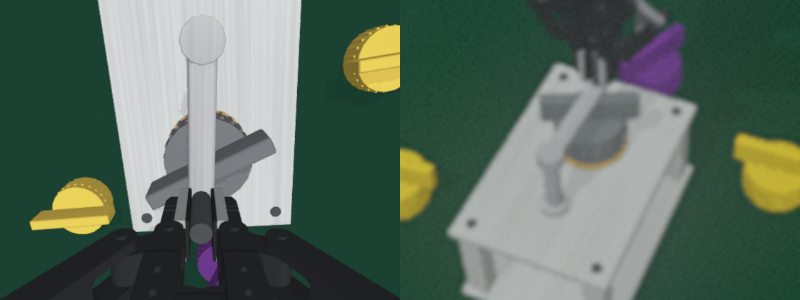

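Request:
drive_tool(rows="5 3 -1 0 0 0 0.035; 5 6 -1.9 0 0 0 0.07; 5 6 -1.9 0 0 0 0.07")

```text
t: 15.55
position: [543.8, 72.8, 252.7]
tcp_rot: [-0.427, 0.564, -0.564, 0.424]
wrist_force: [-6.6, -7.0, 0.9]
opening: 11.3
```

Request:
drive_tool(rows="5 1.5 -0.4 0 0 0 0.017; 5 3 -0.8 0 0 0 0.035; 5 3 -0.8 0 0 0 0.035")

```text
t: 15.92
position: [544.5, 72.7, 252.6]
tcp_rot: [-0.439, 0.559, -0.555, 0.433]
wrist_force: [-21.3, -3.7, 7.0]
opening: 11.2
```

```bash
python3 look.py d5 wrist side
```

```text
15.93 [544.53  72.7  252.55] jaw -13.9 F [-21.3  -3.7   7. ] M [-0.72  3.06 -0.05] op 11.16 q6 0.16
177.5 [[265.0, 154.0], [297.0, 154.0]]
169 [[267.0, 151.0], [296.0, 151.0]]
163 [[267.0, 149.0], [296.0, 149.0]]
```

View pics/d5.png

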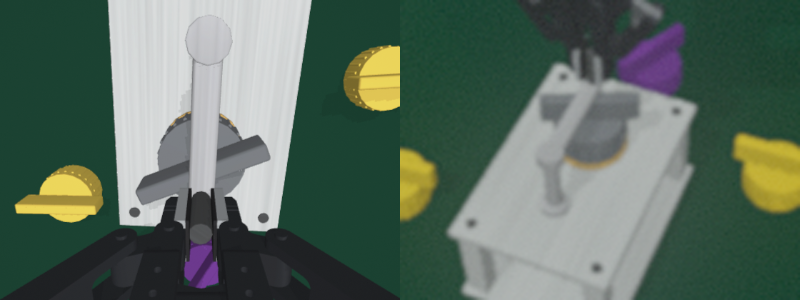

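The pin has stalled at (544.5, 72.7) with 21 N against it, which matches the predicted closed position. I'll release and retreat.

Request:
drive_tool(rows="35 0 0 0 0 0 0; 35 0 0 0 0 0 0; 35 0 0 0 0 0 0; 35 0 0 20 0 0 0; 35 0 0 60 0 0 0; 35 -40 0 90 0 0 0; 35 -100 0 100 0 0 0; 35 -150 0 100 0 0 0")

```text
t: 17.02
position: [396.2, 73.1, 353.5]
tcp_rot: [0.435, -0.556, 0.557, -0.436]
wrist_force: [-0.1, 0.5, -0.5]
opening: 34.9
```

```bash
python3 look.py e1 wrist; python3 - <<'E'
import cv2
from plant import optics
from h import *
ims={}
for n,(r,c) in {'scene':(175,240),'side':(195,205)}.items():
    im=optics.grab_frame(n)[:,:,::-1]; cv2.imwrite(f'pics/e1{n}_full.png',im); cv2.imwrite(f'pics/e1{n}.png',cv2.resize(im[r:r+130,c:c+130],(585,585),interpolation=cv2.INTER_CUBIC))
P=[[544.6,73,210],[569.5,159.3,174]]
print((proj('scene',P)-[240,175])*4.5,(proj('side',P)-[205,195])*4.5)
E
```

```text
17.02 [396.16  73.06 353.49] jaw -13.91 F [-0.1  0.5 -0.5] M [-0.   -0.02 -0.02] op 34.94 q6 0.13
177.5 [[517.0, 70.0], [537.0, 70.0]]
169 [[509.0, 71.0], [528.0, 71.0]]
163 [[504.0, 71.0], [522.0, 71.0]]
[[284.77646212 100.70181078]
 [382.23425235 284.7088079 ]] [[318.40086915  70.3400655 ]
 [243.63784623 252.90153209]]
```

View pics/e1scene.png

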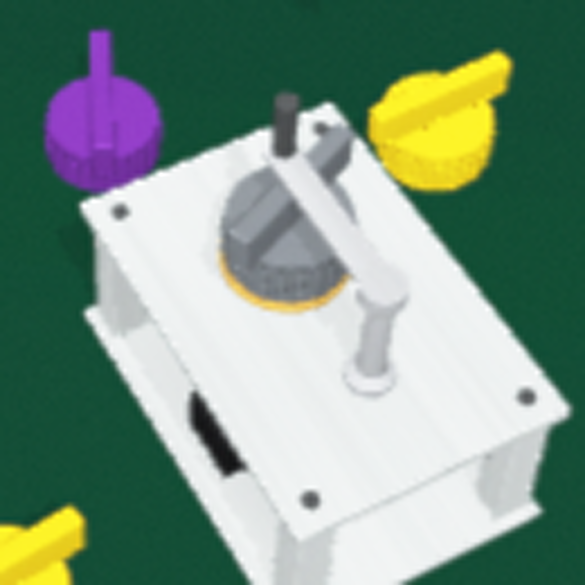

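View pics/e1side.png

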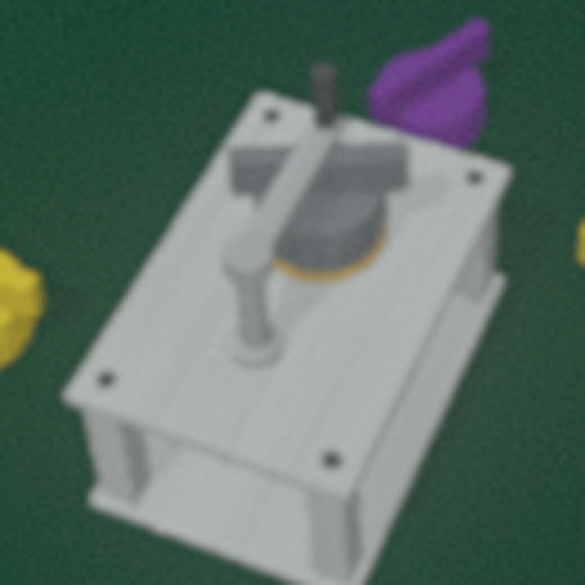

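View pics/e1scene_full.png

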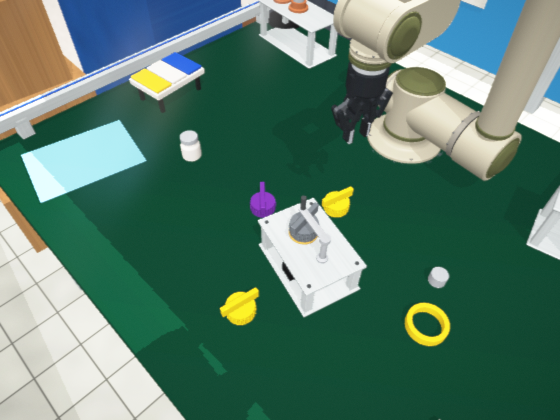

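```bash
python3 -c "
from plant import arm
print(arm.job_done(), arm.read_state()['t'])"
```

```text
the job is handed in; nothing more can be done
the job is handed in; nothing more can be done
```

The cap is fully home, the retainer is closed over it, and I handed the job in at about 17 s of the 72 s limit.

- **Finding the thread:** I turned the grey cap backward in steps of about 10°, opening the jaws after each so it could sink. It dropped by itself after about 39°.
- **Turning home:** I turned it forward about 74° to its stop. The jaws then slipped past the bar, which no longer moved, at about 2 N m, below the 5 N m that forces the thread. With the gripper clear, the two fixed cameras put the bar's top at about z = 160 mm. Home is 163, and a cap that has only dropped would be at 169.
- **Closing the retainer:** I took the pin round its arc until it stalled with about 21 N against its stop. Afterwards the pin was within 4 pixels (in a 4.5× enlarged crop) of where a closed arm should be, and the arm passed clear over the cap.
- **Other things on the bench:** the tape, jar, puck and look-alike caps appear unmoved in the last scene picture. The gripper is clear and reads no contact force.

The one disagreement is that the measured bar height came out about 3 mm lower than the nominal home height. I put that down to camera calibration error.

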